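Brassware back on its own stands

ROBOT

A 6-joint arm with a two-finger parallel gripper is mounted at the origin on the work surface. World frame = base frame: x ahead of the robot, y to its left, z up, the work surface at z = 0. Lengths are in m, angles in rad, forces in N, time in s.
With the tool pointing down it reaches from about 0.375 to 0.9 m from the base axis. Payload 3.1 kg.
Tool frame: the origin (TCP) lies on the centre line of the jaws, within the pads' length; the fingertips stand 8 mm ahead of it and the grasp point (between the pads) lies 11 mm behind it; z points along the fingers, y is the line along which they close (so a half turn about z gives the same grasp; the last joint's range is limited). The gripper opens to 87 mm and grips with 3 to 60 N. Pads are 19 mm wide; open, the fingers measure 117 mm over their backs; the gripper's body (75 mm by 190 mm) begins 51 mm behind the grasp point.
Start: joints at [-1.496, 0.527, 1.433, -0, 1.181, -0.178], TCP at [0.156, -0.605, 0.231] pointing down, gripper open.
Joint ranges: [-3.08, 3.08], [-0.75, 2.2], [0.22, 2.44], [-1.43, 4.57], [0, 2.65], [-2.85, 2.85]. Speed limits (rad/s): [2.79, 2.79, 3.14, 3.14, 3.14, 3.14].

INTERFACE

Orientations are given as a unit quaternion [x, y, z, w].
In Python, from rig import robot gives the robot as it stands. The module is installed in compiled form; this text tells all that it offers.
- The arm moves only by the tool send_rows, never from a script. Its argument "increments" is one flat list of numbers, 7 for each row, row after row: the turn, a rotation vector about the world's x, y, z in rad, then the shift along the world's x, y, z in cm, then the opening, from 0 (shut) to 1 (fully open). A call has 1 to 20 rows; each row shifts and turns the commanded pose from where the row before left it; what a row does not reach is not made up. A row lasts 1/12 s, in which the tool goes at most 41.7 mm and 7.16 degrees, less where a joint would pass 70% of its speed; a pose out of reach is approached as far as the arm can. A call is refused whole if a number of a shift passes 4.17 or a number of a turn 0.125, either way. A call with a gripper value outside its range is refused whole. The fingers move at their own pace and stop on an object; "newtons" is the grip in N (left out, the last holds). Time passes only in rows, so rows that do not move let the fingers close. It gives the time, the measured TCP pose, the force, the opening and the grip force at its end, in the units of the state.
- robot.get_obs(): the state, without advancing time (a new reading comes with each control period).
- robot.camera(name): name is "side" or "top"; returns a dict with "image" (384x512x3 uint8, red, green, blue), "range_z" (384x512 float32, m along the optical axis (not along the pixel's ray), 0 where there is no reading), "fx", "fy", "cx", "cy" (pixels), "R" (3x3) and "t" (3): a world point X has camera coordinates R X + t. Camera axes: x right, y down, z forward; pixel columns grow to the right and rows downward; lengths in m; the calibration is good to about 2 mm. A picture is of the moment at which its call begins.
- robot.hand_in(): hands the job in; it is judged then, once.
The state is a dict: "time": time; "q": joint angles; "joint_velocities": joint speeds; "joint_torque": joint torques, N m; "position": TCP position; "tool_rot": TCP orientation; "ft_force": force on the tool from outside, world axes, zero at the start; "moment": the same for the moment, N m; "grip_width": finger opening in m; "grip_force": force on a finger pad.
Only numpy, scipy, OpenCV 4.12 (cv2) and the standard library are available. Lean on these libraries where they do the work, as an engineer would, in place of code of your own. Each camera call takes 0.05 s, during which the arm holds its last target. There are 200 camera calls.

TASK

After polishing, the four brass pieces were all put back on the wrong wooden stands. Put each one back, upright and centred, on the stand that has its own outline (round on round, square on square, six-sided on six-sided, oblong on oblong, the oblong pot lying lengthways along its stand). Use the empty felt pad as the spare place, never the gritty bare bench; set the pieces down without dropping them, do not let them knock together, and do not knock the white bottle over or out of its place.

Things in the scene. Friction and masses are not known exactly. Their poses are not given: they have to be found in the camera images.
- round_cup: The round brass cup: straight open cylinder, 58 mm outside diameter, 72 mm high, 3 mm wall, about 0.4 kg (each brass piece 0.3 to 0.55 kg). Origin at the centre of its underside, z up.
- square_cup: The square brass cup: straight open box, 54 x 54 mm outside, sides along its x and y, 70 mm high, 3 mm wall. Origin at the centre of its underside, z up.
- hex_cup: The six-sided brass cup: straight open hexagon, 56 mm across flats (two flats face its +y and -y, corners at +x and -x, 65 mm across corners), 66 mm high, 3 mm wall. Origin at the centre of its underside, z up.
- oblong_pot: The oblong brass pot: straight open box, 88 mm long (its x) by 46 mm wide (its y), 60 mm high, 3 mm wall. Origin at the centre of its underside, z up.
- round_stand: The round dark-wood stand: disc of 112 mm diameter. Fixed to the bench, 22 mm high with a flat top; its origin is the centre of its underside on the bench, so a piece standing on it has its own origin 22 mm above the stand's.
- square_stand: The square dark-wood stand: 98 x 98 mm, sides along its x and y. Fixed to the bench, 22 mm high with a flat top; its origin is the centre of its underside on the bench, so a piece standing on it has its own origin 22 mm above the stand's.
- hex_stand: The six-sided dark-wood stand: 100 mm across flats (two flats face its +y and -y). Fixed to the bench, 22 mm high with a flat top; its origin is the centre of its underside on the bench, so a piece standing on it has its own origin 22 mm above the stand's.
- oblong_stand: The oblong dark-wood stand: 136 mm long (its x) by 84 mm wide (its y). Fixed to the bench, 22 mm high with a flat top; its origin is the centre of its underside on the bench, so a piece standing on it has its own origin 22 mm above the stand's.
- felt_pad: The grey felt pad, empty at the start: 112 x 112 mm, firm, fixed to the bench, 6 mm high; origin at the centre of its underside, so a piece standing on it has its origin 6 mm higher. Stands and pad change places from run to run, their centres at least 130 mm apart.
- bottle: The loose white bottle of polish, closed, 40 mm diameter, 92 mm high, standing among the stands, at least 90 mm (centre to centre) from each; origin at the centre of its underside.

How it is judged:
At the end, for the whole second after the job is handed in: Each brass piece stands on the stand of its own outline: centres within 12 mm horizontally, underside on the stand's top (origin 18 to 26 mm above the stand's), upright within 0.1 rad, at rest; the oblong pot's length within 0.26 rad (15 degrees) of its stand's length, either way round (horizontal distance between round_cup and round_stand below 0.012 m and z of round_cup in the frame of round_stand between 0.018 and 0.026 m and angle between each of round_cup, square_cup, hex_cup, oblong_pot's own z axis and vertical below 0.1 rad and linear speed of each of round_cup, square_cup, hex_cup, oblong_pot below 0.02 m/s and horizontal distance between square_cup and square_stand below 0.012 m and z of square_cup in the frame of square_stand between 0.018 and 0.026 m and horizontal distance between hex_cup and hex_stand below 0.012 m and z of hex_cup in the frame of hex_stand between 0.018 and 0.026 m and horizontal distance between oblong_pot and oblong_stand below 0.012 m and z of oblong_pot in the frame of oblong_stand between 0.018 and 0.026 m and angle between the x axis of oblong_pot and the x axis of oblong_stand, either way round below 0.26 rad); the robot touches nothing.
It fails at once if a brass piece was put down on the bare bench (height (world z) of any of round_cup, square_cup, hex_cup, oblong_pot below 0.003 m).
It fails at once if a brass piece was knocked over (angle between any of round_cup, square_cup, hex_cup, oblong_pot's own z axis and vertical above 0.6 rad).
It fails at once if a brass piece was dropped or thrown (it moved faster than 0.6 m/s with no finger on it) ((linear speed of round_cup above 0.6 m/s and contact force between round_cup and the fingers below 0.05 N) or (linear speed of square_cup above 0.6 m/s and contact force between square_cup and the fingers below 0.05 N) or (linear speed of hex_cup above 0.6 m/s and contact force between hex_cup and the fingers below 0.05 N) or (linear speed of oblong_pot above 0.6 m/s and contact force between oblong_pot and the fingers below 0.05 N)).
It fails at once if two brass pieces knocked together (contact force between any of square_cup, hex_cup, oblong_pot and round_cup above 1 N or contact force between any of hex_cup, oblong_pot and square_cup above 1 N or contact force between oblong_pot and hex_cup above 1 N).
It fails at once if the white bottle was knocked over or pushed away (more than 30 mm) (angle between bottle's own z axis and vertical above 0.5 rad or distance of bottle from where it was at the start of the episode above 0.03 m).
It also fails if it takes over 141 s, if anything falls off the work surface, if the arm or the gripper's body presses on something with over 40 N, if the wrist force passes 120 N, or if a joint passes its speed limit or range.

## Working session

There is one attempt and no reset: what is moved stays moved. The work goes in short steps, Python scripts to look and compute and a tool call to move; the robot and the scene stay as the last step left them, time stands still between calls to the robot, and variables do not carry over. Pictures are saved under pics/ and viewed, at most 14 in all, crops included, and the job is handed in when it is done.

Besides the shell and the picture viewer there is one more tool, called after "Request:" as name(argument=value, ...) on one line, values as JSON. send_rows: Moves the arm, as the interface text tells. Its arguments: {"type":"object","properties":{"increments":{"type":"array"},"newtons":{"type":"number"}},"required":["increments"]}

```bash
mkdir -p pics
cat > h.py <<'E'
import numpy as np, cv2
from rig import robot
def snap(name):
    c=robot.camera(name); return c
def save(c,f): cv2.imwrite('pics/'+f,cv2.cvtColor(c['image'],cv2.COLOR_RGB2BGR))
def cloud(c):
    z=c['range_z']; v,u=np.mgrid[:384,:512]
    P=np.stack([(u-c['cx'])/c['fx']*z,(v-c['cy'])/c['fy']*z,z],-1)
    return (P-c['t'])@c['R']   # world
def onplane(c,uv,h):
    uv=np.asarray(uv,float).reshape(-1,2)
    d=np.c_[(uv[:,0]-c['cx'])/c['fx'],(uv[:,1]-c['cy'])/c['fy'],np.ones(len(uv))]@c['R']
    o=-c['R'].T@c['t']; return o+d*((h-o[2])/d[:,2])[:,None]
E
python3 - <<'E'
from h import *
for n in('top','side'):
    c=snap(n); save(c,n+'0.png'); np.savez('pics/'+n+'0.npz',**c); print(n,c['fx'],c['fy'],c['cx'],c['cy'],-c['R'].T@c['t'],c['R'].round(3).tolist())
    P=cloud(c); print(np.percentile(P[...,2][c['range_z']>0],[1,50,99]))
print(robot.get_obs())
E
```

```text
top 473.4416970987056 473.4416970987056 241.94522501141103 190.2682046193574 [0.35675056 0.01652546 0.98962523] [[-0.027, -1.0, 0.016], [-0.984, 0.024, -0.178], [0.177, -0.02, -0.984]]
[-0.74981863  0.00131944  0.57735431]
side 409.26136536437537 409.26136536437537 257.1372014632934 193.2170339479075 [0.51225394 0.78402199 0.58651237] [[-0.999, -0.035, -0.005], [-0.016, 0.573, -0.819], [0.032, -0.819, -0.573]]
[-0.75763589 -0.00161112  0.40582368]
{'time': 0.1, 'q': array([-1.49652112e+00,  5.28393328e-01,  1.43373837e+00, -1.05651407e-06,
        1.18141006e+00, -1.78517973e-01]), 'joint_velocities': array([-0.00018218, -0.00154336, -0.0011122 ,  0.00045054,  0.00059323,
        0.00018981]), 'joint_torque': array([-3.84861851e-04, -4.40986061e+01, -1.77151179e+01,  6.35441369e-02,
        5.33700536e-02, -4.35857635e-05]), 'position': array([ 0.15628831, -0.60449463,  0.2296685 ]), 'tool_rot': array([ 9.92022083e-01,  1.26060447e-01,  5.02840450e-05, -9.73252043e-04]), 'ft_force': array([ 1.41121978,  0.41920346, -0.04851486]), 'moment': array([-0.07623746,  0.03386632,  0.00464785]), 'grip_force': 0.0, 'grip_width': 0.0872441073425443}
```

View pics/top0.png

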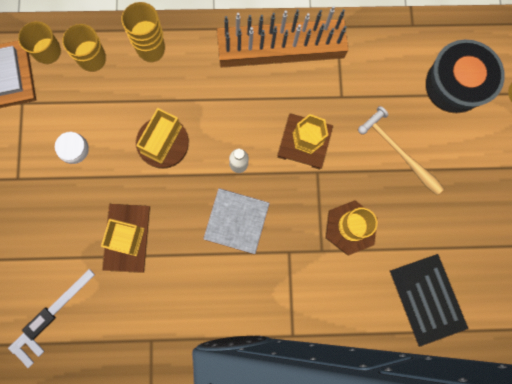

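View pics/side0.png

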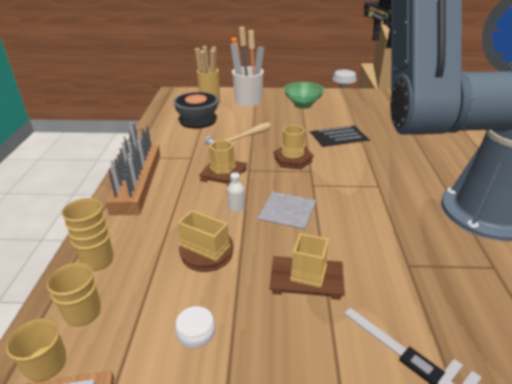

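The top view shows the pot on the round stand (160,138), the hex cup on the square stand (305,140), the round cup on the hex stand (352,227) and the square cup on the oblong stand (126,238). The felt pad is at (237,221) and the bottle at (238,160). The side view agrees. The other objects are clutter.

```bash
cat >> h.py <<'E'
def rect(p):
    (x,y),(w,h),a=cv2.minAreaRect((p*1000).astype(np.float32))
    if w<h: w,h,a=h,w,a+90
    return round(x,1),round(y,1),round(w,1),round(h,1),round((a+90)%180-90,1)
def masks(c):
    hsv=cv2.cvtColor(c['image'],cv2.COLOR_RGB2HSV)
    return hsv, (hsv[...,0]>20)&(hsv[...,0]<35)&(hsv[...,1]>130)
def blob(m,uv,r=45):
    n,l=cv2.connectedComponents(m.astype(np.uint8)); 
    v,u=np.nonzero(l); d=np.hypot(u-uv[0],v-uv[1]); k=l[v[d.argmin()],u[d.argmin()]]
    return l==k
E
python3 - <<'E'
from h import *
c=dict(np.load('pics/top0.npz')); hsv,brass=masks(c); P=cloud(c)
im=hsv
S={'round_stand/pot':((160,138),.022+.060),'square_stand/hex':((305,140),.022+.066),'hex_stand/round':((352,227),.022+.072),'oblong_stand/square':((126,238),.022+.07)}
for uv in [(160,138),(143,160),(290,160),(290,120),(340,245),(140,260),(237,221),(300,200),(320,130)]: print(uv,hsv[uv[1],uv[0]],P[uv[1],uv[0]].round(3))
v,u=np.mgrid[:384,:512]
for k,(uv,H) in S.items():
    near=np.hypot(u-uv[0],v-uv[1])<45
    wood=near&(P[...,2]>.012)&(P[...,2]<.03)
    wc=near&(hsv[...,2]<120)
    rim=near&(P[...,2]>H-.012)&(P[...,2]<H+.01)
    for nm,m,h in(('depth',wood,.022),('colour',wc,.022),('rim',rim,H)):
        q=onplane(c,np.c_[u[m],v[m]],h)[:,:2]; print(k,nm,m.sum(),rect(q), 'z',np.median(P[m][:,2]).round(4))
        (x,y),r=cv2.minEnclosingCircle((q*1000).astype(np.float32)); print('   circ',round(x,1),round(y,1),round(r,1))
m=(hsv[...,1]<60)&(np.hypot(u-237,v-221)<45); q=onplane(c,np.c_[u[m],v[m]],.006)[:,:2]; print('felt',rect(q),np.median(P[m][:,2]))
m=(P[...,2]>.03)&(np.hypot(u-238,v-160)<22); print('bottle',P[m].mean(0),P[m].max(0),P[m].min(0))
E
```

```text
(160, 138) [ 23 179 241] [0.641 0.163 0.042]
(143, 160) [ 15 154 152] [0.6   0.201 0.025]
(290, 160) [ 17 153 193] [ 0.598 -0.109  0.003]
(290, 120) [ 12 169 121] [ 0.68  -0.11   0.024]
(340, 245) [ 11 167 113] [ 0.413 -0.201  0.022]
(140, 260) [ 11 162 112] [0.393 0.206 0.022]
(237, 221) [115  10 161] [0.469 0.008 0.009]
(300, 200) [ 16 150 189] [ 0.511 -0.126  0.001]
(320, 130) [ 21 188 224] [ 0.649 -0.168  0.049]
round_stand/pot depth 895 (634.6, 164.2, 110.8, 101.5, 80.6) z 0.0228
   circ 639.5 163.7 56.1
round_stand/pot colour 653 (628.6, 163.5, 107.4, 88.7, 80.9) z 0.0226
   circ 637.1 162.8 55.1
round_stand/pot rim 377 (641.9, 163.4, 89.5, 49.5, -28.2) z 0.0812
   circ 642.5 163.9 49.6
square_stand/hex depth 1211 (635.2, -139.3, 99.7, 97.8, -17.7) z 0.0226
   circ 636.2 -139.7 68.1
square_stand/hex colour 766 (629.2, -138.3, 108.8, 93.1, -18.3) z 0.0225
   circ 629.3 -139.0 69.1
square_stand/hex rim 260 (637.8, -143.5, 65.7, 57.3, -52.5) z 0.087
   circ 637.7 -143.5 33.3
hex_stand/round depth 1363 (448.5, -225.0, 114.7, 99.8, -70.3) z 0.0229
   circ 448.5 -224.9 57.5
hex_stand/round colour 941 (441.4, -207.7, 113.5, 98.4, -69.8) z 0.0224
   circ 444.2 -211.1 64.3
hex_stand/round rim 234 (450.4, -227.3, 58.0, 55.5, 88.5) z 0.093
   circ 450.2 -226.9 29.8
oblong_stand/square depth 1799 (439.5, 235.5, 135.8, 84.6, -4.7) z 0.0227
   circ 439.2 235.1 78.9
oblong_stand/square colour 1587 (440.4, 233.6, 133.6, 84.8, -4.2) z 0.0229
   circ 439.3 233.6 76.1
oblong_stand/square rim 277 (436.5, 232.4, 57.4, 53.8, 74.6) z 0.0919
   circ 436.7 232.3 37.9
felt (470.5, 9.8, 111.8, 111.7, -17.7) 0.006627053939381681
bottle [0.58213445 0.00360867 0.0812287 ] [0.6105656  0.02197577 0.98962523] [ 0.35675056 -0.01510018  0.03019338]
```

Every measured size and height matches the given ones within 2–3 mm. The placements form a single 4-cycle, so the plan is: round cup → pad, hex → hex, square → square, pot → oblong, round → round.

Request:
send_rows(increments=[0,0,0,1.84,2.36,-0.19,1,0,0,0,1.84,2.36,-0.19,1,0,0,0,1.84,2.36,-0.19,1,0,0,0,1.84,2.36,-0.19,1,0,0,0,1.84,2.36,-0.19,1,0,0,0,1.84,2.36,-0.19,1,0,0,0,1.84,2.36,-0.19,1,0,0,0,1.84,2.36,-0.19,1,0,0,0,1.84,2.36,-0.19,1,0,0,0,1.84,2.36,-0.19,1,0,0,0,1.84,2.36,-0.19,1,0,0,0,1.84,2.36,-0.19,1,0,0,0,1.84,2.36,-0.19,1,0,0,0,1.84,2.36,-0.19,1,0,0,0,1.84,2.36,-0.19,1,0,0,0,1.84,2.36,-0.19,1,0,0,0,0,0,0,1,0,0,0,0,0,0,1,0,0,0,0,0,0,1], newtons=35)

```text
time: 1.68
position: [0.4505, -0.2277, 0.2]
tool_rot: [0.992, 0.126, -0.0, 0.0]
ft_force: [-0.5, 0.0, -0.9]
grip_width: 0.0867
grip_force: 0.0
```

Request:
send_rows(increments=[0,0,0,0,0,-1.2,1,0,0,0,0,0,-1.2,1,0,0,0,0,0,-1.2,1,0,0,0,0,0,-1.2,1,0,0,0,0,0,-1.2,1,0,0,0,0,0,-1.2,1,0,0,0,0,0,-1.2,1,0,0,0,0,0,-1.2,1,0,0,0,0,0,-1.2,1,0,0,0,0,0,-1.2,1,0,0,0,0,0,-1.2,1,0,0,0,0,0,-1.2,1,0,0,0,0,0,0,1,0,0,0,0,0,0,0.5,0,0,0,0,0,0,0.5,0,0,0,0,0,0,0.5,0,0,0,0,0,0,0.5,0,0,0,0,0,0,0.5,0,0,0,0,0,0,0.5])

```text
time: 3.27
position: [0.4517, -0.2287, 0.0569]
tool_rot: [0.992, 0.126, 0.001, 0.001]
ft_force: [-0.4, -2.9, 2.1]
grip_width: 0.0578
grip_force: 35.0
```

Request:
send_rows(increments=[0,0,0,0,0,0,0.5,0,0,0,0,0,0,0.5,0,0,0,0,0,0,0.5,0,0,0,0,0,0,0.5])

```text
time: 3.6
position: [0.4517, -0.2287, 0.0569]
tool_rot: [0.992, 0.126, 0.001, 0.001]
ft_force: [0.1, -3.7, 5.4]
grip_width: 0.0582
grip_force: 35.0
```

Request:
send_rows(increments=[0,0,0,0,0,0.6,0.5,0,0,0,0,0,1.2,0.5,0,0,0,0,0,1.8,0.5,0,0,0,0,0,1.8,0.5,0,0,0,0,0,1.8,0.5,0,0,0,0,0,1.8,0.5,0,0,0,0,0,1.8,0.5,0,0,0,0,0,1.8,0.5,0,0,0,0,0,1.2,0.5,0,0,0,0,0,0.6,0.5,0,0,0,0,0,0,0.5])

```text
time: 4.52
position: [0.4504, -0.2266, 0.2005]
tool_rot: [0.992, 0.126, -0.0, -0.0]
ft_force: [-0.1, 0.4, -3.9]
grip_width: 0.0582
grip_force: 35.0
```

Request:
send_rows(increments=[0,0,0,0.07,0.85,0,0.5,0,0,0,0.14,1.69,0,0.5,0,0,0,0.14,1.69,0,0.5,0,0,0,0.14,1.69,0,0.5,0,0,0,0.14,1.69,0,0.5,0,0,0,0.14,1.69,0,0.5,0,0,0,0.14,1.69,0,0.5,0,0,0,0.14,1.69,0,0.5,0,0,0,0.14,1.69,0,0.5,0,0,0,0.14,1.69,0,0.5,0,0,0,0.14,1.69,0,0.5,0,0,0,0.14,1.69,0,0.5,0,0,0,0.14,1.69,0,0.5,0,0,0,0.14,1.69,0,0.5,0,0,0,0.07,0.85,0,0.5,0,0,0,0,0,0,0.5,0,0,0,0,0,0,0.5])

```text
time: 5.93
position: [0.4696, 0.0096, 0.1994]
tool_rot: [0.992, 0.127, -0.001, -0.0]
ft_force: [-0.4, -0.0, -4.5]
grip_width: 0.058
grip_force: 35.0
```

Request:
send_rows(increments=[0,0,0,0,0,-1.2,0.5,0,0,0,0,0,-1.2,0.5,0,0,0,0,0,-1.2,0.5,0,0,0,0,0,-1.2,0.5,0,0,0,0,0,-1.2,0.5,0,0,0,0,0,-1.2,0.5,0,0,0,0,0,-1.2,0.5,0,0,0,0,0,-1.2,0.5,0,0,0,0,0,-1.2,0.5,0,0,0,0,0,-1.2,0.5,0,0,0,0,0,-1.2,0.5,0,0,0,0,0,-1.2,0.5,0,0,0,0,0,-0.6,0.5,0,0,0,0,0,-0.3,0.5,0,0,0,0,0,-0.2,0.5,0,0,0,0,0,-0.2,0.5,0,0,0,0,0,-0.1,0.5,0,0,0,0,0,0,0.5,0,0,0,0,0,0,0.5])

```text
time: 7.52
position: [0.4706, 0.0092, 0.0425]
tool_rot: [0.992, 0.126, 0.0, 0.0]
ft_force: [-0.1, 0.7, -4.4]
grip_width: 0.0579
grip_force: 35.0
```

Request:
send_rows(increments=[0,0,0,0,0,-0.1,0.5,0,0,0,0,0,-0.05,0.5,0,0,0,0,0,0,0.5,0,0,0,0,0,0,0.5])

```text
time: 7.85
position: [0.4705, 0.0092, 0.0409]
tool_rot: [0.992, 0.126, 0.0, 0.0]
ft_force: [-0.3, -0.2, -2.5]
grip_width: 0.0584
grip_force: 35.0
```

Request:
send_rows(increments=[0,0,0,0,0,-0.05,0.5,0,0,0,0,0,0,0.8,0,0,0,0,0,0,1,0,0,0,0,0,0,1,0,0,0,0,0,0,1,0,0,0,0,0,0,1,0,0,0,0,0,1,1,0,0,0,0,0,1.5,1,0,0,0,0,0,1.5,1,0,0,0,0,0,2,1,0,0,0,0,0,2,1,0,0,0,0,0,2,1,0,0,0,0,0,2,1,0,0,0,0,0,2,1,0,0,0,0,0,2,1])

```text
time: 9.1
position: [0.4699, 0.0093, 0.2018]
tool_rot: [0.992, 0.126, 0.0, 0.0]
ft_force: [0.3, 0.1, 0.7]
grip_width: 0.0868
grip_force: 0.0
```

Request:
send_rows(increments=[0,0,-0.01,1.4,-1.28,0,1,0,0,-0.01,1.4,-1.28,0,1,0,0,-0.01,1.4,-1.28,0,1,0,0,-0.01,1.4,-1.28,0,1,0,0,-0.01,1.4,-1.28,0,1,0,0,-0.01,1.4,-1.28,0,1,0,0,-0.01,1.4,-1.28,0,1,0,0,-0.01,1.4,-1.28,0,1,0,0,-0.01,1.4,-1.28,0,1,0,0,-0.01,1.4,-1.28,0,1,0,0,-0.01,1.4,-1.28,0,1,0,0,-0.01,1.4,-1.28,0,1,0,0,0,0,0,0,1,0,0,0,0,0,0,1])

```text
time: 10.27
position: [0.6381, -0.1447, 0.2003]
tool_rot: [0.998, 0.066, -0.0, -0.0]
ft_force: [-0.0, 0.4, -0.7]
grip_width: 0.0873
grip_force: 0.0
```

Run:
```python
from h import *
o=robot.get_obs(); print(o['position'],o['tool_rot'],o['time'])
c=snap('top'); save(c,'t1.png')
```

```text
[ 0.63810085 -0.14469862  0.20029211] [ 9.97819439e-01  6.60018867e-02 -2.51305043e-04 -2.36202759e-04] 10.2667
```

View pics/t1.png

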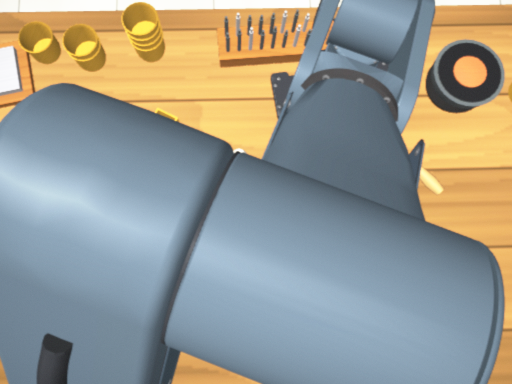

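The arm hides the stands from the top camera in this pose. The pose itself is right (jaw axis −82.4° for the hex), so I descend and grip.

Request:
send_rows(increments=[0,0,0,0,0,-1.2,1,0,0,0,0,0,-1.2,1,0,0,0,0,0,-1.2,1,0,0,0,0,0,-1.2,1,0,0,0,0,0,-1.2,1,0,0,0,0,0,-1.2,1,0,0,0,0,0,-1.2,1,0,0,0,0,0,-1.2,1,0,0,0,0,0,-1.2,1,0,0,0,0,0,-1.2,1,0,0,0,0,0,-1.2,1,0,0,0,0,0,-1.2,1,0,0,0,0,0,0,1,0,0,0,0,0,0,0.5,0,0,0,0,0,0,0.5,0,0,0,0,0,0,0.5,0,0,0,0,0,0,0.5,0,0,0,0,0,0,0.5,0,0,0,0,0,0,0.5,0,0,0,0,0,0,0.5])

```text
time: 11.98
position: [0.639, -0.145, 0.0569]
tool_rot: [0.998, 0.066, 0.001, 0.001]
ft_force: [-0.5, -2.2, 2.1]
grip_width: 0.0561
grip_force: 35.0
```

Request:
send_rows(increments=[0,0,0,0,0,0.6,0.5,0,0,0,0,0,1.2,0.5,0,0,0,0,0,1.8,0.5,0,0,0,0,0,1.8,0.5,0,0,0,0,0,1.8,0.5,0,0,0,0,0,1.8,0.5,0,0,0,0,0,1.8,0.5,0,0,0,0,0,1.8,0.5,0,0,0,0,0,1.2,0.5,0,0,0,0,0,0.6,0.5,0,0,0,0,0,0,0.5])

```text
time: 12.9
position: [0.6389, -0.1445, 0.2018]
tool_rot: [0.998, 0.066, 0.001, 0.001]
ft_force: [0.7, -0.7, -3.3]
grip_width: 0.0559
grip_force: 35.0
```

Request:
send_rows(increments=[0,0,-0.024,-0.73,-0.31,0,0.5,0,0,-0.024,-1.46,-0.625,0,0.5,0,0,-0.024,-1.46,-0.625,0,0.5,0,0,-0.024,-1.46,-0.625,0,0.5,0,0,-0.024,-1.46,-0.625,0,0.5,0,0,-0.024,-1.46,-0.625,0,0.5,0,0,-0.024,-1.46,-0.625,0,0.5,0,0,-0.024,-1.46,-0.625,0,0.5,0,0,-0.024,-1.46,-0.625,0,0.5,0,0,-0.024,-1.46,-0.625,0,0.5,0,0,-0.024,-1.46,-0.625,0,0.5,0,0,-0.024,-1.46,-0.625,0,0.5,0,0,-0.024,-1.46,-0.625,0,0.5,0,0,0,-0.73,-0.31,0,0.5,0,0,0,0,0,0,0.5,0,0,0,0,0,0,0.5])

```text
time: 14.23
position: [0.4482, -0.2255, 0.1997]
tool_rot: [0.996, -0.09, -0.0, -0.0]
ft_force: [0.3, -0.1, -3.4]
grip_width: 0.0557
grip_force: 35.0
```

Request:
send_rows(increments=[0,0,0,0,0,-1.2,0.5,0,0,0,0,0,-1.2,0.5,0,0,0,0,0,-1.2,0.5,0,0,0,0,0,-1.2,0.5,0,0,0,0,0,-1.2,0.5,0,0,0,0,0,-1.2,0.5,0,0,0,0,0,-1.2,0.5,0,0,0,0,0,-1.2,0.5,0,0,0,0,0,-1.2,0.5,0,0,0,0,0,-1.2,0.5,0,0,0,0,0,-1.2,0.5,0,0,0,0,0,-0.6,0.5,0,0,0,0,0,-0.2,0.5,0,0,0,0,0,-0.2,0.5,0,0,0,0,0,-0.1,0.5,0,0,0,0,0,0,0.5,0,0,0,0,0,0,0.5])

```text
time: 15.65
position: [0.4489, -0.2258, 0.0576]
tool_rot: [0.996, -0.089, 0.001, 0.0]
ft_force: [0.5, -0.8, -4.3]
grip_width: 0.0558
grip_force: 35.0
```

Request:
send_rows(increments=[0,0,0,0,0,-0.1,0.5,0,0,0,0,0,-0.05,0.5,0,0,0,0,0,0,0.5,0,0,0,0,0,0,0.8,0,0,0,0,0,0,1,0,0,0,0,0,0,1,0,0,0,0,0,0,1,0,0,0,0,0,0,1,0,0,0,0,0,1,1,0,0,0,0,0,1.5,1,0,0,0,0,0,2,1,0,0,0,0,0,2,1,0,0,0,0,0,2,1,0,0,0,0,0,2,1,0,0,0,0,0,2,1,0,0,0,0,0,1.95,1])

```text
time: 16.98
position: [0.4483, -0.2254, 0.2019]
tool_rot: [0.996, -0.089, 0.0, 0.0]
ft_force: [0.4, -0.2, -0.3]
grip_width: 0.087
grip_force: 0.0
```

Request:
send_rows(increments=[0,0,-0.005,-0.063,1.25,0,1,0,0,-0.005,-0.063,2.55,0,1,0,0,-0.005,-0.063,2.55,0,1,0,0,-0.005,-0.063,2.55,0,1,0,0,-0.005,-0.063,2.55,0,1,0,0,-0.005,-0.063,2.55,0,1,0,0,-0.005,-0.063,2.55,0,1,0,0,-0.005,-0.063,2.55,0,1,0,0,-0.005,-0.063,2.55,0,1,0,0,-0.005,-0.063,2.55,0,1,0,0,-0.005,-0.063,2.55,0,1,0,0,-0.005,-0.063,2.55,0,1,0,0,-0.005,-0.063,2.55,0,1,0,0,-0.005,-0.063,2.55,0,1,0,0,-0.005,-0.063,2.55,0,1,0,0,-0.005,-0.063,2.55,0,1,0,0,-0.005,-0.063,2.55,0,1,0,0,-0.005,-0.063,2.55,0,1,0,0,0,-0.063,1.15,0,1,0,0,0,0,0,0,1])

```text
time: 18.65
position: [0.4354, 0.2339, 0.1998]
tool_rot: [0.991, -0.132, -0.0, -0.0]
ft_force: [0.6, -0.3, 0.3]
grip_width: 0.0868
grip_force: 0.0
```

```bash
cat > chk.py <<'E'
from h import *
import sys
o=robot.get_obs(); print(o['position'],o['tool_rot'].round(3),o['q'].round(2),o['time'])
T={'round_stand':(638.5,163.7),'square_stand':(635.5,-139.4),'hex_stand':(448.5,-225),'oblong_stand':(439.5,235.5),'pad':(470.5,9.8)}
for n in('top','side'):
    c=snap(n); hsv,b=masks(c); P=cloud(c)
    if len(sys.argv)>1: save(c,n+sys.argv[1]+'.png')
    for k,(x,y) in T.items():
        d=np.hypot(P[...,0]-x/1000,P[...,1]-y/1000)<.065
        m=d&b&(P[...,2]>.03)&(P[...,2]<.1)
        if m.sum()<40: print(n,k,'hidden',m.sum()); continue
        zt=np.percentile(P[m][:,2],97)
        r=m&(P[...,2]>zt-.008)
        print(n,k,m.sum(),'top z',zt.round(4),'rim',rect(P[r][:,:2]))
    m=(hsv[...,1]<60)&(np.hypot(P[...,0]-.59,P[...,1])<.06)&(P[...,2]>.03)&(P[...,2]<.1)
    print(n,'bottle',m.sum(),P[m].mean(0) if m.any() else '')
E
python3 chk.py 2
```

```text
[0.43541406 0.23388897 0.1997602 ] [ 0.991 -0.132 -0.    -0.   ] [0.27 0.4  1.79 0.   0.96 2.1 ] 18.65
top round_stand 600 top z 0.0844 rim (643.1, 163.8, 87.3, 46.2, -27.7)
top square_stand hidden 0
top hex_stand 530 top z 0.0901 rim (449.2, -225.6, 60.9, 54.5, -69.3)
top oblong_stand 109 top z 0.0931 rim (445.7, 257.4, 41.2, 1.8, -15.7)
top pad 76 top z 0.0812 rim (467.8, 14.0, 55.1, 49.8, 23.5)
top bottle 320 [0.58524429 0.00296877 0.06886119]
side round_stand hidden 0
side square_stand hidden 0
side hex_stand hidden 0
side oblong_stand hidden 0
side pad hidden 0
side bottle 355 [0.59159254 0.01534866 0.05907563]
```

View pics/side2.png

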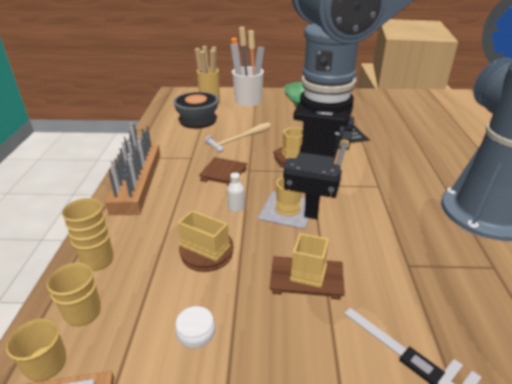

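The side view shows the hex cup on the hex stand (its rim at (449,−226) in the top data), the round cup on the pad at (288,197) and the bottle untouched at (236,192). The gripper is above the square cup, so I descend and grip.

Request:
send_rows(increments=[0,0,0,0.1,-0.1,-1.2,1,0,0,0,0,0,-1.2,1,0,0,0,0,0,-1.2,1,0,0,0,0,0,-1.2,1,0,0,0,0,0,-1.2,1,0,0,0,0,0,-1.2,1,0,0,0,0,0,-1.2,1,0,0,0,0,0,-1.2,1,0,0,0,0,0,-1.2,1,0,0,0,0,0,-1.2,1,0,0,0,0,0,-1.2,1,0,0,0,0,0,-1.2,1,0,0,0,0,0,0,1,0,0,0,0,0,0,0.5,0,0,0,0,0,0,0.5,0,0,0,0,0,0,0.5,0,0,0,0,0,0,0.5,0,0,0,0,0,0,0.5,0,0,0,0,0,0,0.5,0,0,0,0,0,0,0.5])

```text
time: 20.42
position: [0.4382, 0.2313, 0.0567]
tool_rot: [0.991, -0.134, 0.001, -0.0]
ft_force: [0.4, 1.6, 2.9]
grip_width: 0.0542
grip_force: 35.0
```

Request:
send_rows(increments=[0,0,0,0,0,0.6,0.5,0,0,0,0,0,1.2,0.5,0,0,0,0,0,1.8,0.5,0,0,0,0,0,1.8,0.5,0,0,0,0,0,1.8,0.5,0,0,0,0,0,1.8,0.5,0,0,0,0,0,1.8,0.5,0,0,0,0,0,1.8,0.5,0,0,0,0,0,1.2,0.5,0,0,0,0,0,0.6,0.5,0,0,0,0,0,0,0.5,0,0,0,0,0,0,0.5])

```text
time: 21.42
position: [0.4368, 0.2307, 0.1997]
tool_rot: [0.991, -0.134, -0.001, 0.0]
ft_force: [-0.4, 0.0, -4.3]
grip_width: 0.0539
grip_force: 35.0
```

Request:
send_rows(increments=[0,0,-0.004,0.55,-1.03,0,0.5,0,0,-0.004,1.1,-2.06,0,0.5,0,0,-0.004,1.1,-2.06,0,0.5,0,0,-0.004,1.1,-2.06,0,0.5,0,0,-0.004,1.1,-2.06,0,0.5,0,0,-0.004,1.1,-2.06,0,0.5,0,0,-0.004,1.1,-2.06,0,0.5,0,0,-0.004,1.1,-2.06,0,0.5,0,0,-0.004,1.1,-2.06,0,0.5,0,0,-0.004,1.1,-2.06,0,0.5,0,0,0,1.1,-2.06,0,0.5,0,0,0,1.1,-2.06,0,0.5,0,0,0,1.1,-2.06,0,0.5,0,0,0,1.1,-2.06,0,0.5,0,0,0,1.1,-2.06,0,0.5,0,0,0,1.1,-2.06,0,0.5,0,0,0,1.1,-2.06,0,0.5,0,0,0,1.1,-2.06,0,0.5,0,0,0,0.55,-1.03,0,0.5,0,0,0,0,0,0,0.5])

```text
time: 23.08
position: [0.6362, -0.1433, 0.1985]
tool_rot: [0.988, -0.156, -0.0, 0.0]
ft_force: [-0.2, -0.1, -4.5]
grip_width: 0.0537
grip_force: 35.0
```

Request:
send_rows(increments=[0,0,0,0,0,-1.2,0.5,0,0,0,0,0,-1.2,0.5,0,0,0,0,0,-1.2,0.5,0,0,0,0,0,-1.2,0.5,0,0,0,0,0,-1.2,0.5,0,0,0,0,0,-1.2,0.5,0,0,0,0,0,-1.2,0.5,0,0,0,0,0,-1.2,0.5,0,0,0,0,0,-1.2,0.5,0,0,0,0,0,-1.2,0.5,0,0,0,0,0,-1,0.5,0,0,0,0,0,0,0.5,0,0,0,0,0,0,0.5])

```text
time: 24.17
position: [0.6351, -0.1398, 0.0692]
tool_rot: [0.988, -0.154, -0.001, -0.0]
ft_force: [0.1, 0.5, -4.2]
grip_width: 0.0535
grip_force: 35.0
```

Request:
send_rows(increments=[0,0,0,0,0,-0.6,0.5,0,0,0,0,0,-0.4,0.5,0,0,0,0,0,-0.2,0.5,0,0,0,0,0,-0.1,0.5,0,0,0,0,0,-0.1,0.5,0,0,0,0,0,0,0.5,0,0,0,0,0,0,0.5])

```text
time: 24.75
position: [0.6356, -0.1399, 0.0567]
tool_rot: [0.988, -0.154, 0.0, 0.0]
ft_force: [-1.4, -0.2, -0.0]
grip_width: 0.0538
grip_force: 35.0
```

Request:
send_rows(increments=[0,0,0,0,0,-0.05,0.5,0,0,0,0,0,0,0.8,0,0,0,0,0,0,1,0,0,0,0,0,0,1,0,0,0,0,0,0,1,0,0,0,0,0,0,1,0,0,0,0,0,1,1,0,0,0,0,0,1.5,1,0,0,0,0,0,2,1,0,0,0,0,0,2,1,0,0,0,0,0,2,1,0,0,0,0,0,2,1,0,0,0,0,0,2,1,0,0,0,0,0,1.95,1,0,0,0,0,0,0,1])

```text
time: 26.0
position: [0.6384, -0.1409, 0.2056]
tool_rot: [0.988, -0.154, 0.005, 0.001]
ft_force: [0.4, -0.1, 1.0]
grip_width: 0.0875
grip_force: 0.0
```

Request:
send_rows(increments=[0,0,-0.012,0.045,1.08,0,1,0,0,-0.012,0.045,2.17,0,1,0,0,-0.012,0.045,2.17,0,1,0,0,-0.012,0.045,2.17,0,1,0,0,-0.012,0.045,2.17,0,1,0,0,-0.012,0.045,2.17,0,1,0,0,-0.012,0.045,2.17,0,1,0,0,-0.012,0.045,2.17,0,1,0,0,-0.012,0.045,2.17,0,1,0,0,-0.012,0.045,2.17,0,1,0,0,-0.012,0.045,2.17,0,1,0,0,-0.012,0.045,2.17,0,1,0,0,-0.012,0.045,2.17,0,1,0,0,-0.012,0.045,2.17,0,1,0,0,-0.012,0.045,1.08,0,1,0,0,0,0,0,0,1,0,0,0,0,0,0,1,0,0,0,0,0,0,1])

```text
time: 27.5
position: [0.6421, 0.163, 0.1998]
tool_rot: [0.97, -0.242, -0.0, 0.0]
ft_force: [0.3, -0.4, -0.6]
grip_width: 0.0874
grip_force: 0.0
```

```bash
python3 chk.py
```

```text
[0.64206933 0.16303043 0.19975461] [ 0.97  -0.242 -0.     0.   ] [ 0.08  0.61  1.36 -0.    1.17  2.14] 27.5
top round_stand 324 top z 0.0844 rim (642.3, 163.1, 90.4, 41.6, -23.3)
top square_stand 544 top z 0.0947 rim (634.1, -138.2, 54.2, 54.1, 72.1)
top hex_stand 631 top z 0.0902 rim (449.2, -224.9, 62.3, 54.6, -70.2)
top oblong_stand hidden 0
top pad 134 top z 0.0814 rim (468.7, 9.6, 54.8, 52.4, -1.4)
top bottle 325 [0.58528013 0.00326483 0.06863423]
side round_stand hidden 0
side square_stand hidden 0
side hex_stand hidden 0
side oblong_stand hidden 0
side pad hidden 0
side bottle 357 [0.59182473 0.01517542 0.05913939]
```

The square and hex cups are centred. Next I grip the pot.

Request:
send_rows(increments=[0,0,0,0,0,-1.2,1,0,0,0,0,0,-1.2,1,0,0,0,0,0,-1.2,1,0,0,0,0,0,-1.2,1,0,0,0,0,0,-1.2,1,0,0,0,0,0,-1.2,1,0,0,0,0,0,-1.2,1,0,0,0,0,0,-1.2,1,0,0,0,0,0,-1.2,1,0,0,0,0,0,-1.2,1,0,0,0,0,0,-1.2,1,0,0,0,0,0,-1.2,1,0,0,0,0,0,-0.3,1,0,0,0,0,0,0,0.4,0,0,0,0,0,0,0.4,0,0,0,0,0,0,0.4,0,0,0,0,0,0,0.4,0,0,0,0,0,0,0.4,0,0,0,0,0,0,0.4,0,0,0,0,0,0,0.4])

```text
time: 29.27
position: [0.6425, 0.1638, 0.0536]
tool_rot: [0.97, -0.242, 0.0, -0.0]
ft_force: [0.6, 0.3, -0.6]
grip_width: 0.0485
grip_force: 0.0
```

Request:
send_rows(increments=[0,0,0,0,0,0,0.4,0,0,0,0,0,0,0.4,0,0,0,0,0,0.6,0.4,0,0,0,0,0,1.2,0.4,0,0,0,0,0,1.8,0.4,0,0,0,0,0,1.8,0.4,0,0,0,0,0,1.8,0.4,0,0,0,0,0,1.8,0.4,0,0,0,0,0,1.8,0.4,0,0,0,0,0,1.8,0.4,0,0,0,0,0,1.2,0.4,0,0,0,0,0,0.9,0.4,0,0,0,0,0,0,0.4,0,0,0,0,0,0,0.4])

```text
time: 30.43
position: [0.6421, 0.1638, 0.2002]
tool_rot: [0.97, -0.242, -0.0, 0.0]
ft_force: [-0.8, -0.2, -5.3]
grip_width: 0.0456
grip_force: 35.0
```

Request:
send_rows(increments=[0,0,0.027,-0.72,0.257,0,0.4,0,0,0.027,-1.45,0.514,0,0.4,0,0,0.027,-1.45,0.514,0,0.4,0,0,0.027,-1.45,0.514,0,0.4,0,0,0.027,-1.45,0.514,0,0.4,0,0,0.027,-1.45,0.514,0,0.4,0,0,0.027,-1.45,0.514,0,0.4,0,0,0.027,-1.45,0.514,0,0.4,0,0,0.027,-1.45,0.514,0,0.4,0,0,0.027,-1.45,0.514,0,0.4,0,0,0.027,-1.45,0.514,0,0.4,0,0,0.027,-1.45,0.514,0,0.4,0,0,0.027,-1.45,0.514,0,0.4,0,0,0.027,-1.45,0.514,0,0.4,0,0,0.027,-0.72,0.257,0,0.4,0,0,0,0,0,0,0.4])

```text
time: 31.77
position: [0.4362, 0.2359, 0.1993]
tool_rot: [0.999, -0.041, -0.002, 0.001]
ft_force: [-0.2, 0.1, -4.5]
grip_width: 0.0455
grip_force: 35.0
```

Request:
send_rows(increments=[0,0,0,0,0,-1.2,0.4,0,0,0,0,0,-1.2,0.4,0,0,0,0,0,-1.2,0.4,0,0,0,0,0,-1.2,0.4,0,0,0,0,0,-1.2,0.4,0,0,0,0,0,-1.2,0.4,0,0,0,0,0,-1.2,0.4,0,0,0,0,0,-1.2,0.4,0,0,0,0,0,-1.2,0.4,0,0,0,0,0,-1.2,0.4,0,0,0,0,0,-1,0.4,0,0,0,0,0,-0.5,0.4,0,0,0,0,0,0,0.4,0,0,0,0,0,0,0.4])

```text
time: 32.93
position: [0.4398, 0.2357, 0.065]
tool_rot: [0.999, -0.042, 0.0, 0.0]
ft_force: [0.3, 0.7, -3.7]
grip_width: 0.0458
grip_force: 35.0
```

Request:
send_rows(increments=[0,0,0,0,0,-0.6,0.4,0,0,0,0,0,-0.3,0.4,0,0,0,0,0,-0.1,0.4,0,0,0,0,0,-0.1,0.4,0,0,0,0,0,-0.1,0.4,0,0,0,0,0,0,0.4,0,0,0,0,0,0,0.4])

```text
time: 33.52
position: [0.4395, 0.2358, 0.0535]
tool_rot: [0.999, -0.042, 0.0, -0.0]
ft_force: [0.1, -0.3, -0.1]
grip_width: 0.0457
grip_force: 35.0
```

Request:
send_rows(increments=[0,0,0,0,0,-0.05,0.4,0,0,0,0,0,0,0.7,0,0,0,0,0,0,1,0,0,0,0,0,0,1,0,0,0,0,0,0,1,0,0,0,0,0,0,1,0,0,0,0,0,1,1,0,0,0,0,0,1.5,1,0,0,0,0,0,2,1,0,0,0,0,0,2,1,0,0,0,0,0,2,1,0,0,0,0,0,2,1,0,0,0,0,0,2,1,0,0,0,0,0,2,1,0,0,0,0,0,0.25,1,0,0,0,0,0,0,1])

```text
time: 34.85
position: [0.4402, 0.236, 0.2017]
tool_rot: [0.999, -0.042, 0.002, -0.001]
ft_force: [-0.1, 1.1, -0.2]
grip_width: 0.0866
grip_force: 0.0
```

Request:
send_rows(increments=[0,0,0,0.128,-0.94,0,1,0,0,0,0.256,-1.885,0,1,0,0,0,0.256,-1.885,0,1,0,0,0,0.256,-1.885,0,1,0,0,0,0.256,-1.885,0,1,0,0,0,0.256,-1.885,0,1,0,0,0,0.256,-1.885,0,1,0,0,0,0.256,-1.885,0,1,0,0,0,0.256,-1.885,0,1,0,0,0,0.256,-1.885,0,1,0,0,0,0.256,-1.885,0,1,0,0,0,0.256,-1.885,0,1,0,0,0,0.128,-0.94,0,1,0,0,0,0,0,0,1,0,0,0,0,0,0,1])

```text
time: 36.1
position: [0.4693, 0.0094, 0.1993]
tool_rot: [0.999, -0.043, -0.001, -0.0]
ft_force: [-0.5, -0.3, 0.1]
grip_width: 0.0868
grip_force: 0.0
```

```bash
python3 chk.py
```

```text
[0.46934681 0.00944058 0.19929686] [ 0.999 -0.043 -0.001 -0.   ] [-0.22  0.37  1.85  0.    0.93  1.44] 36.1
top round_stand hidden 0
top square_stand 532 top z 0.0944 rim (634.0, -138.1, 55.0, 54.1, -18.2)
top hex_stand 652 top z 0.09 rim (449.3, -224.2, 60.9, 56.0, -11.8)
top oblong_stand 870 top z 0.0846 rim (440.3, 236.6, 87.8, 46.0, -5.2)
top pad 53 top z 0.0811 rim (448.7, 12.3, 48.4, 14.9, 85.7)
top bottle 0 
side round_stand hidden 0
side square_stand hidden 0
side hex_stand hidden 0
side oblong_stand hidden 0
side pad hidden 0
side bottle 357 [0.5918454  0.01512005 0.05922542]
```

The pot is placed at (440.3, 236.6) with yaw −5.2°. The last piece is the round cup.

Request:
send_rows(increments=[0,0,0,0,0,-1.3,1,0,0,0,0,0,-1.3,1,0,0,0,0,0,-1.3,1,0,0,0,0,0,-1.3,1,0,0,0,0,0,-1.3,1,0,0,0,0,0,-1.3,1,0,0,0,0,0,-1.3,1,0,0,0,0,0,-1.3,1,0,0,0,0,0,-1.3,1,0,0,0,0,0,-1.3,1,0,0,0,0,0,-1.3,1,0,0,0,0,0,-1.2,1,0,0,0,0,0,-0.5,1,0,0,0,0,0,0,0.5,0,0,0,0,0,0,0.5,0,0,0,0,0,0,0.5,0,0,0,0,0,0,0.5,0,0,0,0,0,0,0.5,0,0,0,0,0,0,0.5,0,0,0,0,0,0,0.5])

```text
time: 37.87
position: [0.4705, 0.0095, 0.0407]
tool_rot: [0.999, -0.042, 0.001, 0.0]
ft_force: [0.2, -0.3, 5.0]
grip_width: 0.0569
grip_force: 35.0
```

Request:
send_rows(increments=[0,0,0,0,0,0,0.5,0,0,0,0,0,0.6,0.5,0,0,0,0,0,1.2,0.5,0,0,0,0,0,1.8,0.5,0,0,0,0,0,1.8,0.5,0,0,0,0,0,1.8,0.5,0,0,0,0,0,1.8,0.5,0,0,0,0,0,1.8,0.5,0,0,0,0,0,1.8,0.5,0,0,0,0,0,1.8,0.5,0,0,0,0,0,1.2,0.5,0,0,0,0,0,0.4,0.5,0,0,0,0,0,0,0.5,0,0,0,0,0,0,0.5])

```text
time: 39.03
position: [0.4692, 0.0098, 0.1994]
tool_rot: [0.999, -0.042, -0.001, -0.0]
ft_force: [0.3, 0.5, -4.9]
grip_width: 0.0572
grip_force: 35.0
```

Request:
send_rows(increments=[0,0,0,0.647,0.592,0,0.5,0,0,0,1.294,1.185,0,0.5,0,0,0,1.294,1.185,0,0.5,0,0,0,1.294,1.185,0,0.5,0,0,0,1.294,1.185,0,0.5,0,0,0,1.294,1.185,0,0.5,0,0,0,1.294,1.185,0,0.5,0,0,0,1.294,1.185,0,0.5,0,0,0,1.294,1.185,0,0.5,0,0,0,1.294,1.185,0,0.5,0,0,0,1.294,1.185,0,0.5,0,0,0,1.294,1.185,0,0.5,0,0,0,1.294,1.185,0,0.5,0,0,0,0.647,0.592,0,0.5,0,0,0,0,0,0,0.5,0,0,0,0,0,0,0.5])

```text
time: 40.37
position: [0.6374, 0.1638, 0.1986]
tool_rot: [0.999, -0.042, -0.002, 0.0]
ft_force: [0.1, -0.5, -4.5]
grip_width: 0.0571
grip_force: 35.0
```

Request:
send_rows(increments=[0,0,0,0,0,-1.2,0.5,0,0,0,0,0,-1.2,0.5,0,0,0,0,0,-1.2,0.5,0,0,0,0,0,-1.2,0.5,0,0,0,0,0,-1.2,0.5,0,0,0,0,0,-1.2,0.5,0,0,0,0,0,-1.2,0.5,0,0,0,0,0,-1.2,0.5,0,0,0,0,0,-1.2,0.5,0,0,0,0,0,-1.2,0.5,0,0,0,0,0,-1.2,0.5,0,0,0,0,0,-0.6,0.5,0,0,0,0,0,-0.2,0.5,0,0,0,0,0,-0.1,0.5,0,0,0,0,0,-0.1,0.5,0,0,0,0,0,-0.1,0.5,0,0,0,0,0,0,0.5,0,0,0,0,0,0,0.5])

```text
time: 41.87
position: [0.6387, 0.1637, 0.0577]
tool_rot: [0.999, -0.042, 0.0, -0.0]
ft_force: [0.2, -0.3, -4.0]
grip_width: 0.0569
grip_force: 35.0
```

Request:
send_rows(increments=[0,0,0,0,0,-0.1,0.5,0,0,0,0,0,-0.05,0.5,0,0,0,0,0,0,0.5,0,0,0,0,0,0,0.8,0,0,0,0,0,0,1,0,0,0,0,0,0,1,0,0,0,0,0,0,1,0,0,0,0,0,0,1,0,0,0,0,0,1,1,0,0,0,0,0,1.5,1,0,0,0,0,0,2,1,0,0,0,0,0,2,1,0,0,0,0,0,2,1,0,0,0,0,0,2,1,0,0,0,0,0,2,1,0,0,0,0,0,2,1])

```text
time: 43.2
position: [0.6383, 0.1636, 0.2025]
tool_rot: [0.999, -0.042, 0.0, -0.0]
ft_force: [1.6, 0.1, -0.1]
grip_width: 0.0869
grip_force: 0.0
```

Request:
send_rows(increments=[0,0,0,-1.0,0.35,0.2,1,0,0,0,-2.0,0.7,0.3,1,0,0,0,-2.0,0.7,0.3,1,0,0,0,-2.0,0.7,0.3,1,0,0,0,-2.0,0.7,0.3,1,0,0,0,-2.0,0.7,0.3,1,0,0,0,-2.0,0.7,0.3,1,0,0,0,-2.0,0.7,0.3,1,0,0,0,-2.0,0.7,0.3,1,0,0,0,-2.0,0.7,0.3,1,0,0,0,-1.0,0.35,0.2,1,0,0,0,0,0,0,1,0,0,0,0,0,0,1])

```text
time: 44.28
position: [0.4383, 0.2338, 0.2317]
tool_rot: [0.999, -0.042, 0.001, -0.0]
ft_force: [0.1, 0.4, 0.5]
grip_width: 0.0871
grip_force: 0.0
```

```bash
python3 chk.py 3
```

```text
[0.43834456 0.23382225 0.23174984] [ 0.999 -0.042  0.001 -0.   ] [ 0.26  0.35  1.75 -0.    1.04  1.92] 44.2833
top round_stand 116 top z 0.0964 rim (638.5, 159.3, 54.9, 43.5, 4.8)
top square_stand 457 top z 0.0943 rim (633.9, -138.2, 54.7, 53.7, -17.9)
top hex_stand 522 top z 0.0898 rim (449.1, -224.8, 60.8, 55.3, 49.1)
top oblong_stand 108 top z 0.0864 rim (433.3, 252.5, 94.5, 39.4, 23.3)
top pad hidden 0
top bottle 322 [0.58517451 0.00307691 0.0688045 ]
side round_stand hidden 0
side square_stand hidden 0
side hex_stand hidden 0
side oblong_stand hidden 0
side pad hidden 0
side bottle 357 [0.59182563 0.0151287  0.05924702]
```

View pics/side3.png

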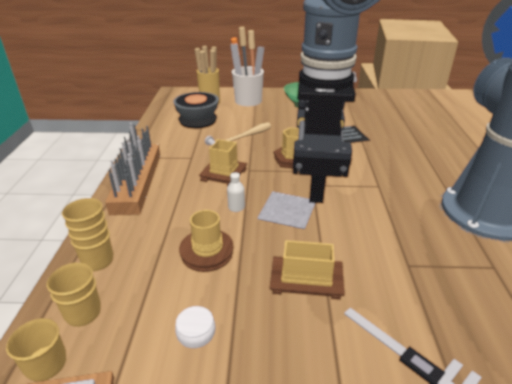

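The side view shows all four pieces upright on their own stands: round (206,235), pot (308,262), square (223,157) and hex (290,143). The bottle is still at (236,192), and the gripper is clear of everything.

```bash
python3 -c "
from rig import robot; print(robot.hand_in())"
```

```text
the job is handed in; nothing more can be done
None
```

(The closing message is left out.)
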